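# Close the curing tray and give the two-key start

### The job

Push the curing station's tray all the way in until it stops. Then, with one fingertip on each, press the two matching small keys of the start box down together, fully, hold both down for two seconds and let them come up again. This is pushing and pressing only: do not press the single wide stop key, and do not lift or shift the vial, the weight or the pen.

Things in the scene. Friction and masses are not known exactly. Their poses are not given: they have to be found in the camera images.
- station: Curing station, fixed: white open-fronted housing (116 mm wide, 82 mm high; lamp head on its rear roof up to 108 mm) with a sliding tray that carries a chip box. Origin on the worktop 60 mm in front of where the tray's front plate stands when home; x points into the station (the way the tray goes in), z up. Housing from x = 105 to 245 mm; 10 mm high base plate from x = 20 mm.
- tray (a joint): How far the tray stands out, in m: 0 is fully home against its stop, 0.08 is the farthest out. It slides straight along the station's x axis, needs about 2 N to move, and stays where it is left.
- tray_face (a point): Centre of the outer face of the tray's upright aluminium front plate, the face to push on (90 mm wide, from 14 to 68 mm above the worktop; this point is at 42 mm). It moves with the tray; its x axis points into the station. Home, the plate still stands 45 mm clear in front of the housing.
- start_box: Start box, fixed: grey, 100 mm (x) by 130 mm (y), 36 mm high, three grey keys on top: two matching small start keys side by side near one long edge, and a wide mushroom-headed stop key alone near the other. Origin at the centre of its underside; y runs along the line of the start keys, x points from them towards the stop key.
- key_a_top (a point): Centre of the top of the start key on the box's +y side: a round flat cap, 24 mm across, in a black collar 40 mm across, its top 60 mm above the worktop when up. It lies 18 mm to the -x side of the box's centre and 26 mm to +y.
- key_b_top (a point): Centre of the top of the other start key, the same, 26 mm to -y of the box's centre. The two keys are 52 mm apart centre to centre.
- key_a (a joint): How far start key a is pressed, in m: 0 is up, 0.008 is fully down (its cap is then still 4 mm above the collar). It moves straight down, springs back by itself, starts to move at about 0.9 N and is fully down at about 3 N (so about 6 N for both).
- key_b (a joint): The same for start key b.
- stop_top (a point): Centre of the domed top of the wide stop key (36 mm across, top 56 mm above the worktop), 28 mm to +x of the box's centre. Not to be pressed.
- stop_key (a joint): How far the stop key is pressed, in m: 0 is up, 0.005 is fully down.
- vial: Loose small upright vial with a pale cap, 22 mm across and 52 mm high; bystander. Origin at the centre of its underside.
- weight: Loose upright calibration weight with a knob, 24 mm across and 37 mm high; bystander. Origin at the centre of its underside.
- pen: Loose pale marker pen with a black cap, 135 mm long and 13 mm thick, lying down along its y axis; bystander. Origin at the centre of its underside.
Not all that is in view belongs to the job. What is shaped like the start_box but red is not meant.

How it is judged:
By the outcome, as a careful person would: the job done as asked, in the order asked, and still so for the second after the job is handed in, with the robot touching nothing.
It also fails if it takes over 48 s, if anything falls off the work surface, if the arm or the gripper's body presses on something with over 40 N, if the wrist force passes 120 N, or if a joint passes its speed limit or range.

### The arm

A 6-joint arm with a two-finger parallel gripper is mounted at the origin on a cart in front of the work surface, level with it; the furniture and walls round the work are solid. World frame = base frame: x ahead of the robot, y to its left, z up, the work surface at z = 0. Lengths are in mm, angles in rad, forces in N, time in s.
With the tool pointing down it reaches from about 275 to 750 mm from the base axis. Payload 10.2 kg.
Tool frame: the origin (TCP) lies at the very end of the fingers, on their centre line; the grasp point (between the pads) lies 19 mm behind it; z points along the fingers, y is the line along which they close (so a half turn about z gives the same grasp; the last joint's range is limited). The gripper opens to 85 mm and grips with 20 to 120 N. Pads are 22 mm wide; open, the fingers measure 114 mm over their backs; the gripper's body (76 mm by 85 mm) begins 54 mm behind the grasp point. The pads swing forward as they close: fully open they stand 13 mm farther back than shut.
Start: joints at [-1.333, 0.313, 1.498, -0, 1.331, -0.223], TCP at [233.438, -470.253, 231.294] pointing down, gripper open.
Joint ranges: [-2.94, 2.94], [-0.97, 2.17], [0.19, 2.56], [-1.23, 4.37], [0.02, 3.11], [-2.88, 2.88]. Speed limits (rad/s): [2.39, 2.39, 3.01, 3.14, 3.14, 3.14].

### API

Orientations are given as a unit quaternion [w, x, y, z].
In Python, from rig import ctrl, optics gives the robot as it stands. The module is installed in compiled form; this text tells all that it offers.
- The arm moves only by the shell command python3 -m handwheel 'ROWS' [FORCE]. ROWS is JSON, a list that holds one entry, the list of rows, each a list of 5 numbers: the gripper command: -1 is fully open, 1 is shut, values between are in proportion, then the shift along the world's x, y, z in units of 50 mm (1.0 is 50 mm), then the turn about the world's z in units of 8 degrees (1.0 is 8 degrees). In form: [[[gripper, tx, ty, tz, twist], ...]]. A call has 1 to 10 rows; each row shifts and turns the commanded pose from where the row before left it; what a row does not reach is not made up. A row lasts 1/10 s, in which the tool goes at most 50 mm and 8.59 degrees, less where a joint would pass 70% of its speed; a pose out of reach is approached as far as the arm can. A call is refused whole if a number of a shift passes 1 or a number of a turn 1, either way. A call with a gripper value outside its range is refused whole. The fingers move at their own pace and stop on an object; FORCE is the grip in N (left out, the last holds). Time passes only in rows, so rows that do not move let the fingers close. It gives the time, the measured TCP pose, the force, the opening and the grip force at its end, in the units of the state.
- ctrl.sense(): the state, without advancing time (a new reading comes with each control period).
- optics.capture(name): name is "scene" or "top"; returns a dict with "img" (400x640x3 uint8, blue, green, red), "K" (3x3 intrinsics, pixels), "R" (3x3) and "t" (3): a world point X has camera coordinates R X + t. Camera axes: x right, y down, z forward; pixel columns grow to the right and rows downward; lengths in mm; the calibration is good to about 2 mm. A picture is of the moment at which its call begins. There is no depth.
- ctrl.finish_job(): hands the job in; it is judged then, once.
The state is a dict: "time_s": time; "joints": joint angles; "dq": joint speeds; "tau": joint torques, N m; "eef_pos": TCP position; "ee_rot": TCP orientation; "force": force on the tool from outside, world axes, zero at the start; "wrist_torque": the same for the moment, N m; "grip_width": opening from 0.0 (shut) to 1.0 (fully open); "grip_force": force on a finger pad.
Only numpy, scipy, OpenCV 4.12 (cv2) and the standard library are available. Lean on these libraries where they do the work, as an engineer would, in place of code of your own. Each camera call takes 0.05 s, during which the arm holds its last target. There are 200 camera calls.

## Working session

There is one attempt and no reset: what is moved stays moved. The work goes in short steps, Python scripts to look and compute and a shell command to move; the robot and the scene stay as the last step left them, time stands still between calls to the robot, and variables do not carry over. Pictures are saved under pics/ and viewed, at most 10 in all, crops included, and the job is handed in when it is done.

```bash
mkdir -p pics; python3 - <<'E'
from rig import ctrl, optics
import cv2,pickle
d={}
for n in("scene","top"):
    c=optics.capture(n); d[n]=c; cv2.imwrite(f"pics/{n}0.png",c["img"])
    print(n,c["K"],c["R"],c["t"])
pickle.dump(d,open("v0.pkl","wb"))
s=ctrl.sense();print(s)
E
```

```text
scene [[415.37655862   0.         322.03722438]
 [  0.         415.37655862 197.76150582]
 [  0.           0.           1.        ]] [[ 0.83871244 -0.54425022  0.01879188]
 [-0.18787616 -0.32156912 -0.92806026]
 [ 0.51113989  0.77484514 -0.37195567]] [-447.9144486   174.77740967  680.09472871]
top [[410.41833307   0.         319.65098491]
 [  0.         410.41833307 193.68083494]
 [  0.           0.           1.        ]] [[-0.02689831 -0.99962875  0.0043398 ]
 [-0.97901222  0.0254657  -0.20220429]
 [ 0.20201871 -0.00968767 -0.97933375]] [   6.92298996  556.17318967 1166.43571649]
{'time_s': 0.1, 'joints': array([-1.33339332e+00,  3.13390647e-01,  1.49836643e+00, -7.87745966e-06,
        1.33102276e+00, -2.23385202e-01]), 'dq': array([-4.95099022e-06, -1.21109170e-03, -2.98804146e-03,  1.32969796e-03,
       -9.84167765e-04, -3.72033018e-04]), 'tau': array([ 1.66961105e-03, -4.12902761e+01, -2.60139906e+01, -1.95432940e-04,
        3.08103961e-03, -5.28352828e-06]), 'eef_pos': array([ 233.38033819, -470.00929079,  230.79204955]), 'ee_rot': array([-5.93546759e-04,  9.73576087e-01,  2.28362105e-01, -7.98576781e-06]), 'force': array([-0.43755748, -0.15211864,  0.18127731]), 'wrist_torque': array([-0.01808506,  0.03110949, -0.03863775]), 'grip_force': 0.0, 'grip_width': 1.0000929874609075}
```

View pics/scene0.png

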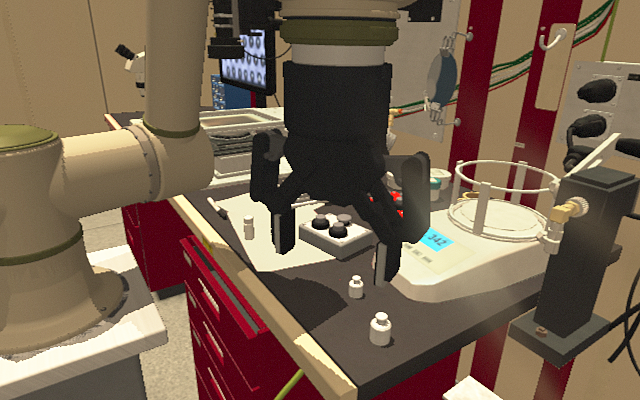

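View pics/top0.png

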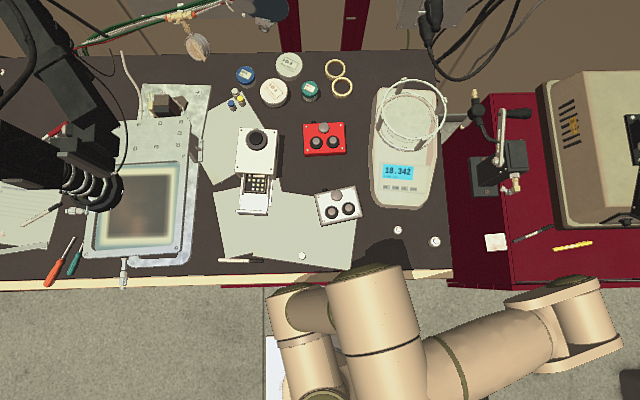

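The top view shows the white station around (257,150) with its tray pulled out to about (253,200). The grey start box is at (338,206), the red decoy at (324,138), the vial at (302,256) and the pen at (238,261). Next I'll zoom in.

```bash
cat > h.py <<'E'
import numpy as np,pickle
def ray(c,uv,z):
    R,t=c["R"],c["t"]; o=-R.T@t
    d=R.T@np.linalg.inv(c["K"])@np.array([*uv,1.]); return o+d*(z-o[2])/d[2]
def proj(c,X):
    p=c["K"]@(c["R"]@np.asarray(X,float)+c["t"]); return p[:2]/p[2]
E
python3 - <<'E'
import pickle,cv2
d=pickle.load(open("v0.pkl","rb"))
i=d["top"]["img"][110:270,210:370]
cv2.imwrite("pics/crop1.png",cv2.resize(i,None,fx=3.75,fy=3.75,interpolation=cv2.INTER_CUBIC))
E
```

```text
(no output)
```

View pics/crop1.png

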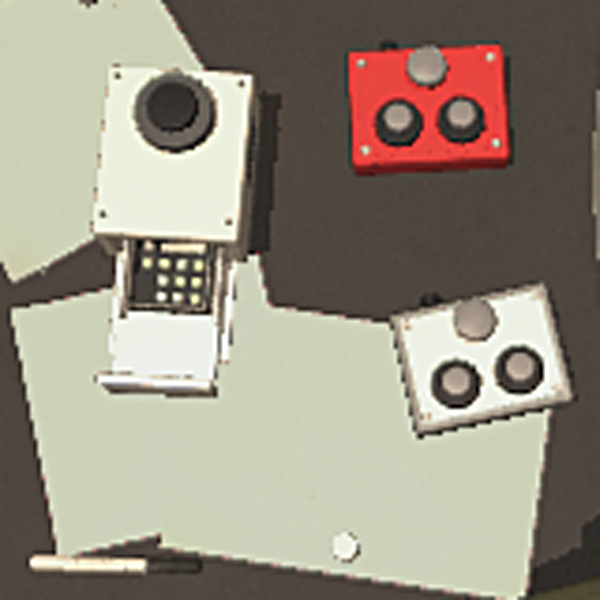

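The crop shows the grey box keys at about (456,379) and (520,368) and the stop key at (475,318). The roof corners are (110,66), (256,72), (243,240) and (95,232). The tray plate's top edge runs from (97,378) to (216,390). I'll refine these numerically.

```bash
python3 - <<'E'
import pickle,cv2,numpy as np
from h import *
d=pickle.load(open("v0.pkl","rb"));c=d["top"]
f=lambda x,y:((x+.5)/3.75-.5+210,(y+.5)/3.75-.5+110)
g=cv2.cvtColor(c["img"],cv2.COLOR_BGR2GRAY)
# dark collars in box region
big=cv2.resize(g[180:232,308:368],None,fx=8,fy=8,interpolation=cv2.INTER_CUBIC)
m=((big<95)*255).astype(np.uint8)
cs,_=cv2.findContours(m,cv2.RETR_EXTERNAL,cv2.CHAIN_APPROX_NONE)
K=[]
for q in cs:
    a=cv2.contourArea(q)
    if 2500<a<15000:
        (x,y),r=cv2.minEnclosingCircle(q);M=cv2.moments(q);u=((M['m10']/M['m00']+.5)/8-.5+308,(M['m01']/M['m00']+.5)/8-.5+180)
        print("dark",u,r/8,a/64,ray(c,u,44)[:2])
for n,p,z in[("a?",(456,379),60),("b?",(520,368),60),("stop",(475,318),56)]+[("box",q,36) for q in[(391,318),(543,288),(574,398),(420,434)]]+[("roof",q,82) for q in[(110,66),(256,72),(243,240),(95,232)]]+[("plate",q,68) for q in[(97,378),(216,390)]]+[("vial",(344,547),52),("pen",(30,562),6),("pen",(200,566),6)]:
    print(n,ray(c,f(*p),z)[:2].round(1))
E
```

```text
dark (331.24175601545943, 212.09060071479036) 6.573939800262451 125.328125 [501.81005515 -40.99809417]
dark (348.09080788804073, 208.34790523205686) 6.5731964111328125 123.8359375 [511.80971154 -91.75514769]
a? [503.4 -40.5]
b? [510.9 -91.2]
stop [552.7 -57.4]
box [558.6   9.5]
box [ 580.2 -114.5]
box [ 489.5 -135.3]
box [463.8 -11.3]
roof [761.8 230.2]
roof [753.8 112.9]
roof [614.7 124. ]
roof [624.2 240.2]
plate [510.2 239.7]
plate [498.3 147. ]
vial [375.4  50.1]
pen [372.8 303.5]
pen [366.  167.4]
```

Plan: the station yaw is about -4.8° with its origin near (514,191), and the tray is about 70 mm out. The keys are at (502.5,-41) and (511.5,-91.5). I'll move high to a hover in front of the tray.

```bash
python3 -m handwheel '[[[0.12,0.25,0.78,0,-0.2],[0.12,0.25,0.78,0,-0.2],[0.12,0.25,0.78,0,-0.2],[0.12,0.25,0.78,0,-0.2],[0.12,0.25,0.78,0,-0.2],[0.12,0.25,0.78,0,-0.2],[0.12,0.25,0.78,0,-0.2],[0.12,0.25,0.78,0,-0.2],[0.12,0.25,0.78,0,-0.2]]]' 20
python3 -m handwheel '[[[0.12,0.25,0.78,0,-0.3],[0.12,0.25,0.78,0,-0.3],[0.12,0.25,0.78,0,-0.3],[0.12,0.25,0.78,0,-0.3],[0.12,0.25,0.78,0,-0.3],[0.12,0.25,0.78,0,-0.3],[0.12,0.25,0.78,0,-0.3],[0.12,0.25,0.78,0,0],[0.12,0,0,0,0],[0.12,0,0,0,0]]]'
python3 - <<'E'
from rig import ctrl, optics
import cv2,pickle,numpy as np
from scipy.spatial.transform import Rotation as Ro
d={n:optics.capture(n) for n in("scene","top")}
pickle.dump(d,open("v1.pkl","wb"))
cv2.imwrite("pics/s1.png",d["scene"]["img"])
s=ctrl.sense();q=s["ee_rot"];Y=Ro.from_quat(np.roll(q,-1)).as_matrix()
print(s["time_s"],s["eef_pos"],s["grip_width"],s["force"],s["joints"],"yaw y",np.degrees(np.arctan2(Y[1,1],Y[0,1])),"z",Y[:,2])
E
```

```text
time_s: 1.0
eef_pos: [346.0, -117.6, 231.2]
ee_rot: [-0.0, 0.995, 0.104, 0.0]
force: [1.3, -0.4, -0.5]
grip_width: 0.436
grip_force: 0.0
time_s: 2.0
eef_pos: [445.6, 193.0, 230.7]
ee_rot: [0.0, 0.999, -0.041, -0.001]
force: [-0.6, -0.3, -0.5]
grip_width: 0.441
grip_force: 0.0
2.1 [445.69124669 191.96998302 231.15279923] 0.44250129651616266 [-0.11674517 -0.00877239  0.5481538 ] [ 1.64798192e-01  2.25691875e-01  1.61243266e+00 -1.95019217e-04
  1.30405588e+00  1.82010304e+00] yaw y -94.83902809798472 z [-5.48932322e-04 -2.81997181e-04 -9.99999810e-01]
```

View pics/s1.png

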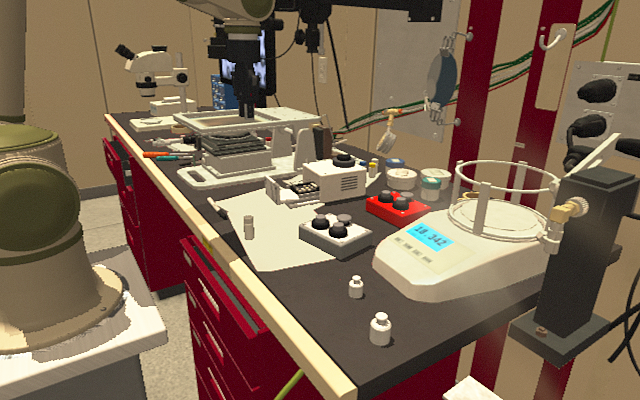

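The fingers hover in front of the tray, with the station at about (335,180) and the grey keys at (320,223) and (338,229). Next I'll check the key projections, then descend and push.

```bash
python3 -m handwheel '[[[0.12,0,0.1,-0.65,0],[0.12,0,0,-0.65,0],[0.12,0,0,-0.65,0],[0.12,0,0,-0.65,0],[0.12,0,0,-0.65,0],[0.12,0,0,-0.65,0],[0.12,0,0,0,0],[0.12,0,0,0,0]]]'
python3 - <<'E'
from rig import ctrl, optics
import cv2,pickle,numpy as np
from h import *
d={n:optics.capture(n) for n in("scene","top")}
pickle.dump(d,open("v2.pkl","wb"))
for X in[(502.5,-41,60),(511.5,-91.5,60),(504,193,68)]: print(proj(d["scene"],X),proj(d["top"],X))
a=cv2.resize(d["scene"]["img"][130:270,200:400],None,fx=4,fy=4,interpolation=cv2.INTER_CUBIC)
cv2.imwrite("pics/s2.png",a); print(ctrl.sense()["eef_pos"])
E
```

```text
time_s: 2.9
eef_pos: [446.3, 197.1, 37.2]
ee_rot: [0.0, 0.999, -0.042, 0.0]
force: [0.6, 0.6, 0.1]
grip_width: 0.441
grip_force: 0.0
[320.61649309 215.57919013] [331.40848008 211.00001887]
[337.71231586 223.42790792] [348.40001112 207.5475666 ]
[271.59341214 180.12765473] [251.48662584 212.12418456]
[447.00310899 197.55621106  38.09572071]
```

View pics/s2.png

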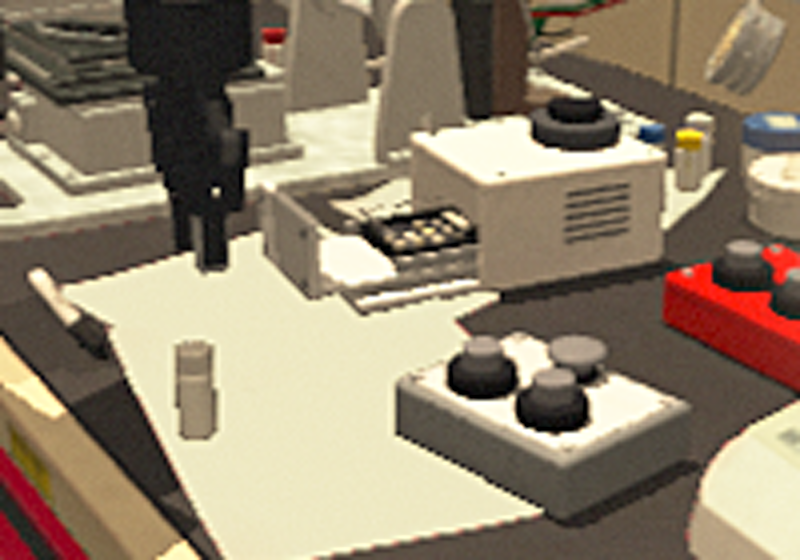

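The predicted key positions match the scene view at crop (482,343) and (554,376), and the fingers stand in front of the plate. I'll push along the station's x axis.

```bash
python3 -m handwheel '[[[0.12,0.2,-0.017,0,0],[0.12,0.2,-0.017,0,0],[0.12,0.2,-0.017,0,0],[0.12,0.2,-0.017,0,0],[0.12,0.16,-0.013,0,0],[0.12,0.16,-0.013,0,0],[0.12,0.16,-0.013,0,0],[0.12,0.16,-0.013,0,0],[0.12,0.16,-0.013,0,0],[0.12,0.16,-0.013,0,0]]]'
python3 -m handwheel '[[[0.12,0.1,-0.008,0,0],[0.12,0.1,-0.008,0,0],[0.12,0.1,-0.008,0,0],[0.12,0.1,-0.008,0,0]]]'
```

```text
time_s: 4.0
eef_pos: [534.4, 190.3, 36.1]
ee_rot: [0.0, 0.999, -0.042, -0.0]
force: [-2.5, -1.3, -0.2]
grip_width: 0.437
grip_force: 1.1
time_s: 4.4
eef_pos: [554.2, 188.8, 36.2]
ee_rot: [0.0, 0.999, -0.042, -0.0]
force: [-1.8, -1.3, -0.3]
grip_width: 0.441
grip_force: 1.1
```

```bash
python3 -m handwheel '[[[0.12,0.06,-0.005,0,0],[0.12,0.06,-0.005,0,0]]]'
python3 -m handwheel '[[[0.12,0.05,-0.004,0,0]]]'
python3 -m handwheel '[[[0.12,0.04,-0.003,0,0]]]'
```

```text
time_s: 4.6
eef_pos: [560.1, 188.3, 36.2]
ee_rot: [0.0, 0.999, -0.042, -0.0]
force: [-1.9, -1.8, -0.8]
grip_width: 0.441
grip_force: 1.1
time_s: 4.7
eef_pos: [562.6, 188.1, 36.3]
ee_rot: [0.0, 0.999, -0.042, -0.0]
force: [-1.9, -1.3, -0.1]
grip_width: 0.44
grip_force: 1.0
time_s: 4.8
eef_pos: [563.8, 188.0, 36.2]
ee_rot: [0.0, 0.999, -0.042, -0.001]
force: [-13.3, -1.6, 9.8]
grip_width: 0.437
grip_force: 6.3
```

The force jumped at x = 564, right where home was expected. I'll add a small confirming push, then back off and look.

```bash
python3 -m handwheel '[[[0.12,0.02,-0.002,0,0],[0.12,0,0,0,0]]]'
python3 -m handwheel '[[[0.12,-0.2,0.017,0,0],[0.12,-0.6,0.05,0,0],[0.12,-0.8,0.066,0,0],[0.12,-0.6,0,0,0],[0.12,0,0,0.7,0],[0.12,0,0,0.7,0],[0.12,0,0,0.7,0],[0.12,0,0,0,0]]]'
python3 - <<'E'
from rig import ctrl, optics
import cv2,pickle
d={n:optics.capture(n) for n in("scene","top")}
pickle.dump(d,open("v3.pkl","wb"))
a=cv2.resize(d["scene"]["img"][130:270,200:400],None,fx=4,fy=4,interpolation=cv2.INTER_CUBIC)
cv2.imwrite("pics/s3.png",a); s=ctrl.sense();print(s["eef_pos"],s["force"])
E
```

```text
time_s: 5.0
eef_pos: [563.8, 188.0, 36.2]
ee_rot: [0.0, 0.999, -0.042, -0.002]
force: [-12.0, -0.8, 5.3]
grip_width: 0.439
grip_force: 5.8
time_s: 5.8
eef_pos: [458.1, 195.2, 146.0]
ee_rot: [-0.001, 0.999, -0.042, 0.005]
force: [-0.3, 0.7, -0.6]
grip_width: 0.438
grip_force: 0.0
[455.95598268 194.75833659 141.86374907] [-0.93893142  0.39070831 -0.00808191]
```

View pics/s3.png

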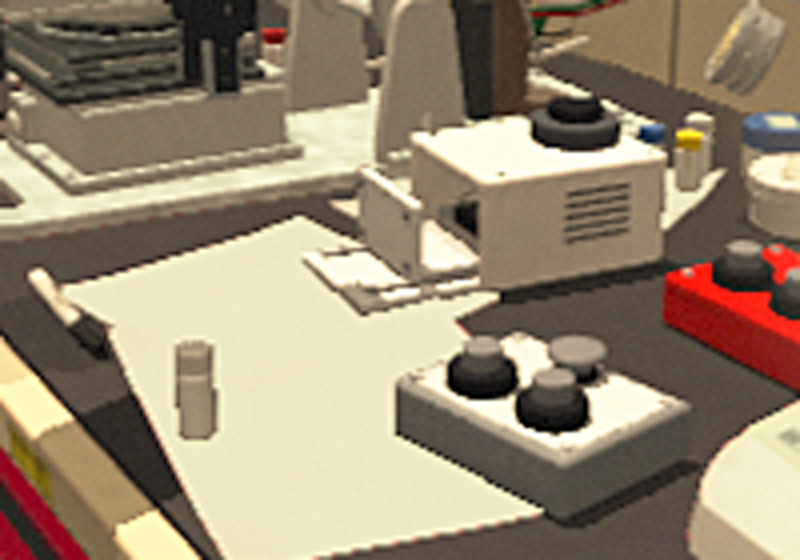

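The tray is home: the plate at crop (390,220) stands just in front of the housing. Next I'll move over the keys.

```bash
python3 -m handwheel '[[[0.12,0.146,-0.746,0,0.264],[0.12,0.146,-0.746,0,0.264],[0.12,0.146,-0.746,0,0.264],[0.12,0.146,-0.746,0,0.264],[0.12,0.146,-0.746,0,0.264],[0.12,0.146,-0.746,0,0.264],[0.12,0.146,-0.746,0,0.264],[0.12,0,0,-0.5,0],[0.12,0,0,-0.5,0],[0.12,0,0,0,0]]]'
python3 - <<'E'
from rig import ctrl, optics
import cv2,pickle,numpy as np
from h import *
from scipy.spatial.transform import Rotation as Ro
d={n:optics.capture(n) for n in("scene","top")}
pickle.dump(d,open("v4.pkl","wb"))
a=cv2.resize(d["scene"]["img"][150:270,250:410],None,fx=5,fy=5,interpolation=cv2.INTER_CUBIC)
cv2.imwrite("pics/s4.png",a); s=ctrl.sense();M=Ro.from_quat(np.roll(s["ee_rot"],-1)).as_matrix()
p=s["eef_pos"];print(p,s["force"],s["grip_width"],np.degrees(np.arctan2(M[1,1],M[0,1])),M[:,2])
for k in(-26,26):
  for h in(0,-5): print(k,h,(proj(d["scene"],p+M[:,1]*k+M[:,2]*h)-[250,150])*5)
E
```

```text
time_s: 6.9
eef_pos: [504.5, -66.1, 87.7]
ee_rot: [-0.002, 0.996, 0.087, -0.003]
force: [-0.8, 0.3, -0.5]
grip_width: 0.439
grip_force: 0.0
[506.42885265 -66.39089716  91.04121605] [-0.18189033 -1.02001128  0.54597622] 0.43788684290437674 -80.00237665805676 [-1.14826061e-03  4.88300076e-04 -9.99999222e-01]
-26 0 [352.93100396 260.47060668]
-26 -5 [353.15464936 249.43004278]
26 0 [440.66359782 298.15237154]
26 -5 [441.09210857 286.73187802]
```

View pics/s4.png

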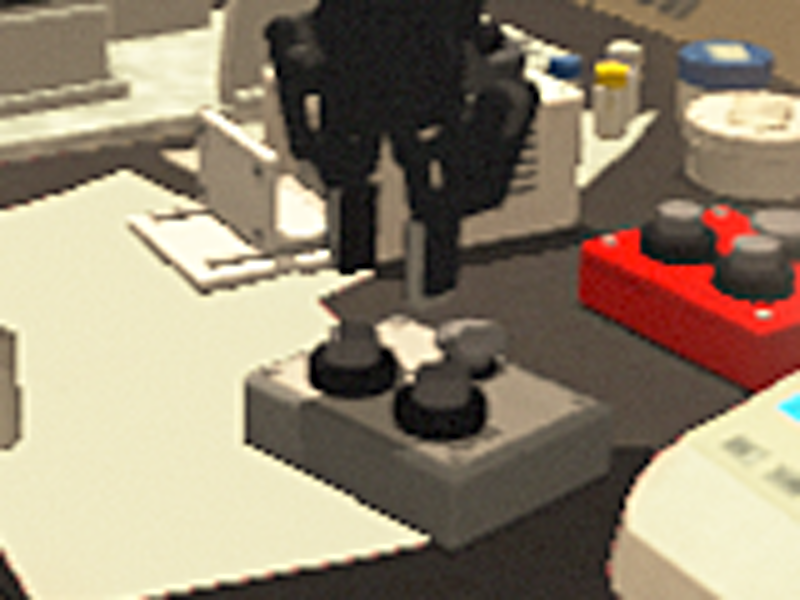

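The fingertips at crop (354,272) and (432,297) line up over the keys at (352,335) and (440,375), with a spacing of about 46–48 mm. I'll open slightly and go down.

```bash
python3 -m handwheel '[[[0.0,0.01,0,-0.15,0],[0.0,0,0,-0.15,0],[0.0,0,0,-0.1,0],[0.0,0,0,-0.08,0],[0.0,0,0,0,0]]]'
python3 -m handwheel '[[[0.0,0,0,-0.06,0],[0.0,0,0,-0.04,0]]]'
```

```text
time_s: 7.5
eef_pos: [506.8, -66.4, 66.8]
ee_rot: [-0.0, 0.996, 0.087, -0.0]
force: [-0.5, 0.9, 0.7]
grip_width: 0.498
grip_force: 0.0
time_s: 7.7
eef_pos: [507.1, -66.6, 62.2]
ee_rot: [0.0, 0.996, 0.087, 0.0]
force: [0.7, 0.3, -0.4]
grip_width: 0.499
grip_force: 0.0
```

```bash
python3 -m handwheel '[[[0.0,0,0,-0.06,0]]]' | grep -E 'pos|force'
python3 -m handwheel '[[[0.0,0,0,-0.06,0]]]'| grep -E 'pos|force'
python3 -m handwheel '[[[0.0,0,0,-0.06,0]]]'| grep -E 'pos|force'
```

```text
eef_pos: [507.2, -66.6, 59.3]
force: [0.2, -0.1, -0.2]
grip_force: 0.0
eef_pos: [507.1, -66.6, 56.2]
force: [-0.9, -0.1, 3.5]
grip_force: 1.3
eef_pos: [507.1, -66.6, 53.3]
force: [-0.5, 0.3, 4.4]
grip_force: 2.1
```

```bash
python3 -m handwheel '[[[0.0,0,0,-0.05,0]]]' | grep -E 'pos|force'
python3 -m handwheel '[[[0.0,0,0,-0.04,0]]]'| grep -E 'pos|force'
python3 - <<'E'
from rig import ctrl
s=ctrl.sense();print(s["time_s"],s["wrist_torque"],s["force"])
E
```

```text
eef_pos: [507.2, -66.6, 50.8]
force: [-1.2, -0.3, 5.5]
grip_force: 2.7
eef_pos: [507.2, -66.7, 49.8]
force: [-11.1, 2.0, 33.2]
grip_force: 16.8
8.2 [ 0.50642752  1.89793134 -0.02163388] [-11.13750755   2.0055478   33.22539105]
```

The force followed the two-key spring (5.5 N) and then rose hard at the stops, so both keys are down. I'll hold here.

```bash
python3 -m handwheel '[[[0.0,0,0,0,0],[0.0,0,0,0,0]]]' | grep -E 'pos|force'
python3 - <<'E'
from rig import ctrl,optics
import cv2
c=optics.capture("scene")
cv2.imwrite("pics/s5.png",cv2.resize(c["img"][150:270,250:410],None,fx=5,fy=5,interpolation=cv2.INTER_CUBIC))
s=ctrl.sense();print(s["time_s"],s["wrist_torque"],s["force"],s["eef_pos"])
E
```

```text
eef_pos: [507.2, -66.6, 50.0]
force: [-6.2, 2.2, 18.4]
grip_force: 8.7
8.45 [ 0.25055529  0.99357846 -0.03092348] [-5.48742893  1.35627228 17.35361126] [507.17924669 -66.62089917  50.00393688]
```

View pics/s5.png

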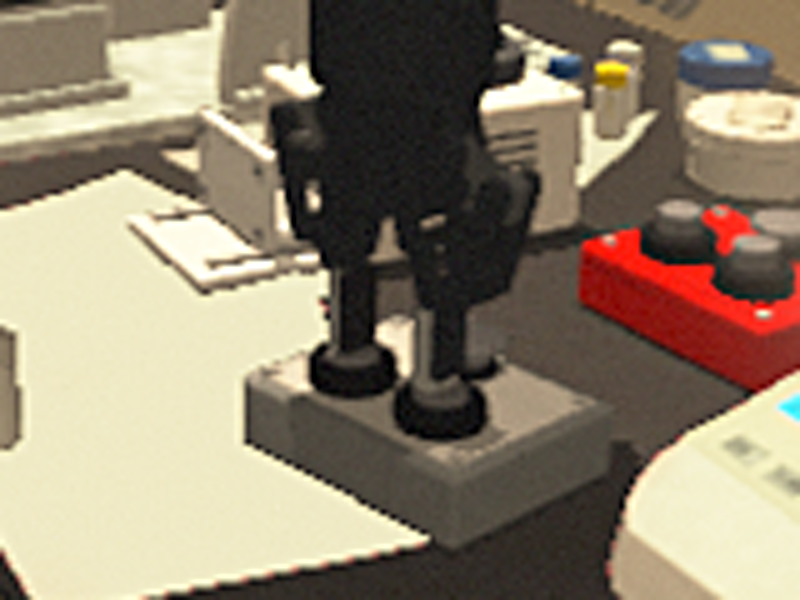

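Both fingertips are centred on their keys at crop (352,345) and (440,380), with the caps pressed into the collars and the stop key untouched. I'll hold until just over 2 s, then release.

```bash
python3 -m handwheel '[[[0.0,0,0,0,0],[0.0,0,0,0,0],[0.0,0,0,0,0],[0.0,0,0,0,0],[0.0,0,0,0,0],[0.0,0,0,0,0],[0.0,0,0,0,0],[0.0,0,0,0,0],[0.0,0,0,0,0],[0.0,0,0,0,0]]]'| grep -E 'time|pos|force'
python3 -m handwheel '[[[0.0,0,0,0,0],[0.0,0,0,0,0],[0.0,0,0,0,0],[0.0,0,0,0,0],[0.0,0,0,0,0],[0.0,0,0,0,0],[0.0,0,0,0,0],[0.0,0,0,0,0],[0.0,0,0,0,0],[0.0,0,0,0,0]]]'| grep -E 'time|pos|force'
python3 -m handwheel '[[[0.0,0,0,0.15,0],[0.0,0,0,0.3,0],[0.0,0,0,0.5,0],[0.0,0,0,0.7,0],[0.0,-0.3,0,0.7,0],[0.0,-0.3,0,0,0],[0.0,0,0,0,0],[0.0,0,0,0,0]]]'
python3 - <<'E'
from rig import ctrl,optics
import cv2
c=optics.capture("scene")
cv2.imwrite("pics/s6.png",cv2.resize(c["img"][130:270,200:400],None,fx=4,fy=4,interpolation=cv2.INTER_CUBIC))
E
```

```text
time_s: 9.45
eef_pos: [507.2, -66.6, 50.0]
force: [-6.3, 1.5, 17.9]
grip_force: 8.7
time_s: 10.45
eef_pos: [507.2, -66.6, 50.0]
force: [-6.3, 1.3, 17.4]
grip_force: 8.7
time_s: 11.25
eef_pos: [477.1, -66.5, 165.8]
ee_rot: [-0.0, 0.996, 0.087, -0.0]
force: [-0.3, 0.2, 0.5]
grip_width: 0.499
grip_force: 0.0
```

View pics/s6.png

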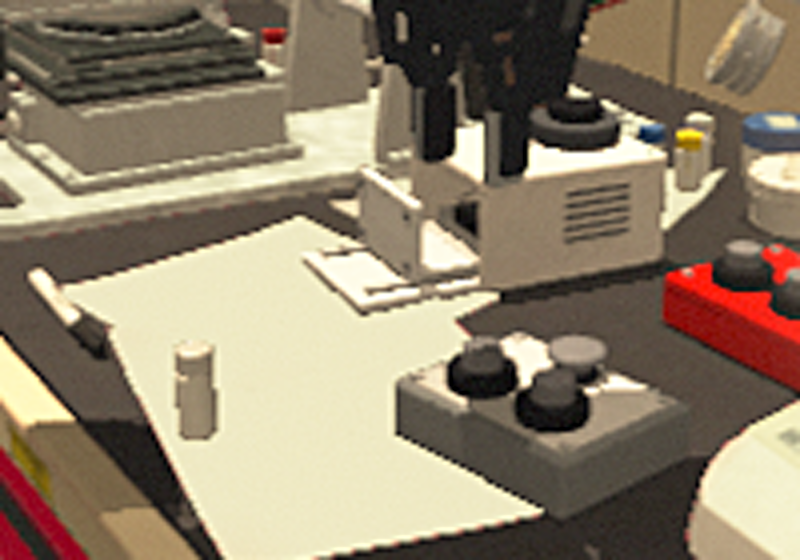

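The keys are up again at crop (482,345) and (553,378), the tray is home, and the vial and pen haven't moved. I'll hand in.

```bash
python3 -c "
from rig import ctrl
print(ctrl.finish_job())"
```

```text
the job is handed in; nothing more can be done
None
```

The tray was pushed in to its stop, then both start keys were pressed fully down together, held for about 2.3 s and released; I handed the job in at about 11 s, with the stop key, vial, weight and pen never touched.

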